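Open the bench suction and set the extractor speed

TASK

Get the dust extraction ready for sanding: first pull the shutter of the suction box with the thicker duct fully open, towards the box's end without the duct, and then turn the selector knob on the sloping console until it clicks into the setting with the broad block mark. Leave the shutter of the box with the thinner duct shut, and do not disturb the other things on the bench.

Things in the scene. Friction and masses are not known exactly. Their poses are not given: they have to be found in the camera images.
- wide_grip (a point): Grip of the shutter to open: a wooden bar 60 mm long (x), 20 wide (y), 42 tall, upright on a steel shutter 100 x 82 mm, on the suction box with the thicker duct. Point: in the bar's middle, 16 mm below its top, 26 above the shutter plate; z up; the shutter opens along this frame's -x, away from the duct. Pinch it across y from above; sliding friction about 2 N.
- wide_shutter (a joint): How far that shutter is open, in m: 0 shut (port covered), 0.090 fully open against its stop. It stays where it is left.
- narrow_grip (a point): The same point on the like grip of the box with the thinner duct, whose shutter must stay shut.
- narrow_shutter (a joint): How far the other shutter is open, in m: 0 shut, 0.090 fully open.
- selector_grip (a point): Grip point on the knob's axis. The knob is a black bar 66 mm long (x) with a 9 mm pointed nose at +x (white line on top), 18 wide (y), 34 tall, on a 74 mm round skirt. Point: 14 mm below the bar's top, 20 above the skirt. z leaves the panel along the axis, 0.65 rad (37 deg) from vertical, leaning to the console's low front; x points to the nose and turns with it. Pinch across y.
- selector (a joint): Knob angle in rad, growing clockwise as seen facing the panel (turning about -z of its grip point). Six clicks 30 deg apart: 0, 0.524, 1.047, 1.571, 2.094, 2.618; stops 0.1 beyond the ends. The broad mark is the fourth, 1.571; it starts at or near one of the first three. A click takes about 0.1 N m; let go, the knob springs into the nearest one.
- broad_mark (a point): Centre of the broad black block mark, 22 x 18 mm, printed on the console's metal panel 58 mm from the knob's axis; the other five positions have thin black ticks 14 x 3 mm.
- console: The extractor's control console: a grey slab 180 x 190 x 45 mm on a stand, its panel sloping 37 deg, its middle 115 mm and its top edge 170 mm above the bench. Fixed. Origin at the bench under the panel's middle; its low front edge faces its -x.
- bowl: Bystander: turned wooden bowl, 110 mm across, 50 mm high; origin under its middle.
- jar: Bystander: amber jar, 70 mm across, 100 mm high; origin under its middle.
- sanding_block: Bystander: wooden sanding block with cork face, 110 x 60 x 40 mm; origin under its middle.
- brush: Bystander: bench brush lying down, about 200 mm long along its x; origin under its middle.
- wide_box: Suction box with the thicker duct: grey box 240 mm long (x), 150 wide, 112 high, fixed; a round metal duct 100 mm thick leaves its +x end and bends down into the bench. Origin at the bench, 10 mm from the box's middle towards the end without duct.
- narrow_box: Suction box with the thinner duct: the same, but 110 mm wide and with a duct 50 mm thick.

How it is judged:
On the way, in this order (a step that is already met when the one before it is completed fails the run):
1. the shutter of the box with the thicker duct is fully open (value of joint wide_shutter above 0.08 m), for 0.2 s.
2. the selector is at the broad mark (value of joint selector between 1.45 and 1.69 rad), for 0.3 s.
At the end, for the whole second after the job is handed in: The shutter of the box with the thicker duct is open by at least 80 of its 90 mm, the other one is shut (less than 10 mm open), and the selector rests, released, in the click of the broad mark (within 0.12 rad of it) (all of step 2 and value of joint wide_shutter above 0.08 m and value of joint narrow_shutter below 0.01 m and velocity of joint selector between -0.1 and 0.1 rad/s); the robot touches nothing.
It fails at once if the shutter of the box with the thinner duct is opened by more than 15 mm (value of joint narrow_shutter above 0.015 m).
It fails at once if a bystander (bowl, jar, sanding block, brush) is shifted by more than 30 mm (distance of any of bowl, jar, sanding_block, brush from where it was at the start of the episode above 0.03 m).
It also fails if it takes over 51 s, if anything falls off the work surface, if the arm or the gripper's body presses on something with over 40 N, if the wrist force passes 120 N, or if a joint passes its speed limit or range.

ROBOT

A 6-joint arm with a two-finger parallel gripper is mounted at the origin on the work surface. World frame = base frame: x ahead of the robot, y to its left, z up, the work surface at z = 0. Lengths are in m, angles in rad, forces in N, time in s.
With the tool pointing down it reaches from about 0.325 to 0.775 m from the base axis. Payload 9.3 kg.
Tool frame: the origin (TCP) lies at the centre of the arm's flange, where the gripper is bolted on; the fingertips stand 173 mm ahead of it and the grasp point (between the pads) lies 155 mm ahead of it; z points along the fingers, x is the direction in which the jaws open and shut, and the axes are right-handed (so a half turn about z gives the same grasp; the last joint's range is limited). The gripper opens to 85 mm and grips with 20 to 120 N. Pads are 22 mm wide; open, the fingers measure 114 mm over their backs; the gripper's body (76 mm by 85 mm) begins 54 mm behind the grasp point. The pads swing forward as they close: fully open they stand 13 mm farther back than shut.
Start: joints at [1.105, 0.259, 0.021, 1.334, 0, 1.418], TCP at [0.169, 0.523, 0.405] pointing down, gripper open.
Joint ranges: [-3.04, 3.04], [-0.91, 1.82], [-1.04, 1.36], [-1.92, 1.95], [-1.52, 1.45], [-3.14, 3.14]. Speed limits (rad/s): [2.22, 2.22, 2.79, 3.14, 3.14, 3.14].

INTERFACE

Orientations are given as a unit quaternion [w, x, y, z].
In Python, from rig import r, vision gives the robot as it stands.
- The arm moves only by the tool move_arm, never from a script. Its argument "plan" is one flat list of numbers, 5 for each row, row after row: the closure in counts, from 0 (fully open) to 255 (shut), then the shift along the tool's x, y, z scaled (see below), then the turn about the tool's z scaled (see below). In form: [grip, tx, ty, tz, twist, grip, tx, ty, tz, twist, ...]. A call has 1 to 5 rows; each row shifts and turns the pose as measured when the row begins, along the tool's axes as they then stand; what a row does not reach is not made up. The controller multiplies each number of a shift by 5 cm and each number of a turn by 6 degrees. A row lasts 1/8 s, in which the tool goes at most 62.5 mm and 10.7 degrees, less where a joint would pass 70% of its speed; a pose out of reach is approached as far as the arm can. A call with a number of a shift or a turn outside -1 to 1 is refused whole. A call with a gripper value outside its range is refused whole. The fingers move at their own pace and stop on an object; "grip_force" is the grip in N (left out, the last holds). Time passes only in rows, so rows that do not move let the fingers close. It gives the time, the measured TCP pose, the force and the opening at its end, in the units of the state.
- r.state(): the state, without advancing time (a new reading comes with each control period).
- vision.camera(name): name is "scene" or "top" or "wrist"; returns (picture, depth): 480x640x3 uint8, red, green, blue; 480x640 float32, m along the optical axis (not along the pixel's ray), 0 where there is no reading.
- vision.camera_params(name): a dict with "fovy" (degrees; the focal length in pixels is half the picture's height over the tangent of half this angle, whatever the lens; pixels are square), "cx", "cy" (the principal point, pixels), "xyz" and "orientation" of the camera in the world; the wrist camera has in their place "T_tool_cam" (4x4, takes a point from camera to tool coordinates, whose origin is the TCP and whose axes are the tool frame's). Camera axes: x right, y down, z forward; pixel columns grow to the right and rows downward; lengths in m; the calibration is good to about 2 mm. The wrist camera is an equidistant fisheye: a pixel r from the principal point sees the ray r / f radians off the axis. A picture is of the moment at which its call begins: read the wrist's pose just before it. camera_params takes no time and is no camera call.
- r.finish_job(): hands the job in, once; it reports no verdict.
The state is a dict: "time": time; "joint_pos": joint angles; "dq": joint speeds; "joint_torque": joint torques, N m; "ee_pos": TCP position; "orientation": TCP orientation; "force": force on the tool from outside, world axes, zero at the start; "ft_torque": the same for the moment, N m; "finger_gap": opening from 0.0 (shut) to 1.0 (fully open).
Only numpy, scipy, OpenCV 4.12 (cv2) and the standard library are available. Lean on these libraries where they do the work, as an engineer would, in place of code of your own. Each camera call takes 0.05 s, during which the arm holds its last target.

## Working session

There is one attempt and no reset: what is moved stays moved. The work goes in short steps, Python scripts to look and compute and a tool call to move; the robot and the scene stay as the last step left them, time stands still between calls to the robot, and variables do not carry over. Pictures are saved under pics/ and viewed, and the job is handed in when it is done.

Besides the shell and the picture viewer there is one more tool, called after "Call:" by a JSON object that holds its "fn" and its "kwargs". move_arm: Moves the arm, as the interface text tells. Shifts and turns lie within -1 to 1; 1 stands for 5 cm of shift or 6 degrees of turn. Its arguments: {"type":"object","properties":{"plan":{"type":"array","items":{"type":"number"}},"grip_force":{"type":"number"}},"required":["plan"]}

```bash
ls; mkdir -p pics
python3 - <<'E'
from rig import r, vision
import cv2, numpy as np
print(r.state())
for n in ["scene","top","wrist"]:
    p,d=vision.camera(n)
    cv2.imwrite(f"pics/{n}0.png",p[:,:,::-1]); np.save(f"pics/{n}0.npy",d)
    print(n,vision.camera_params(n), (d>0).mean())
E
```

```text
pics
{'time': 0.0, 'joint_pos': array([ 1.10539445e+00,  2.59204390e-01,  2.07468457e-02,  1.33368207e+00,
       -5.99355641e-06,  1.41822319e+00]), 'dq': array([-6.32866204e-04, -1.16444537e-05,  4.01481094e-04,  6.19139169e-04,
       -1.60715145e-03, -5.83200328e-05]), 'joint_torque': array([-1.26756455e-03, -5.55639660e+01,  3.44528353e+01,  1.38412646e-02,
       -1.71263987e-04,  1.43833847e-05]), 'ee_pos': array([0.16923217, 0.5232655 , 0.40405351]), 'orientation': array([ 3.10674662e-04,  8.08625600e-01,  5.88323201e-01, -5.95481276e-04]), 'force': array([ 0.21898722, -0.43004195, -0.07661027]), 'ft_torque': array([ 0.0322899 , -0.05073773,  0.06349035]), 'finger_gap': 0.9984324481669096}
scene {'fovy': 45.865991686212375, 'cx': 319.9333013275656, 'cy': 230.59965490774601, 'xyz': array([1.01445013, 0.8059495 , 1.54956362]), 'orientation': array([-0.0855207 ,  0.30174799,  0.90747728, -0.27949839])} 0.99591796875
top {'fovy': 44.54176664773334, 'cx': 310.0456068887681, 'cy': 240.08950451240133, 'xyz': array([1.44211859e-01, 8.36257100e-04, 1.63026709e+00]), 'orientation': array([-0.06775615,  0.70395089, -0.70317652,  0.07351885])} 0.9959733072916667
wrist {'fovy': 65.70646984690485, 'cx': 319.2749012370862, 'cy': 240.71861504652827, 'T_tool_cam': array([[ 9.99998821e-01, -1.29272178e-03, -8.29162742e-04,
         1.22931712e-03],
       [ 1.48224405e-03,  9.53701529e-01,  3.00751053e-01,
        -7.64972831e-02],
       [ 4.01986339e-04, -3.00751928e-01,  9.53702321e-01,
         2.99167569e-02],
       [ 0.00000000e+00,  0.00000000e+00,  0.00000000e+00,
         1.00000000e+00]])} 0.9956217447916667
```

View pics/scene0.png

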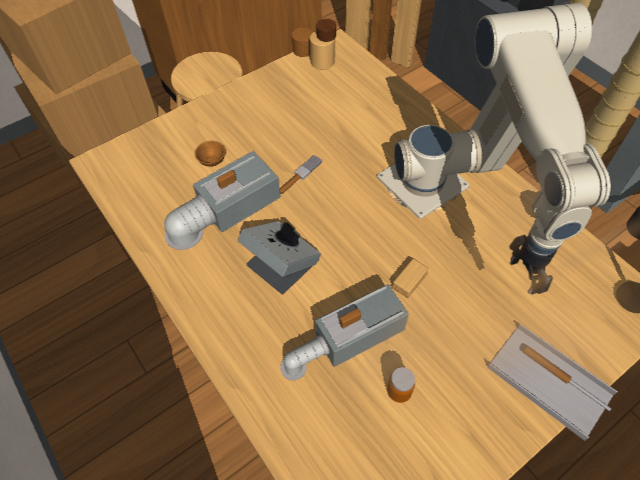

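View pics/top0.png

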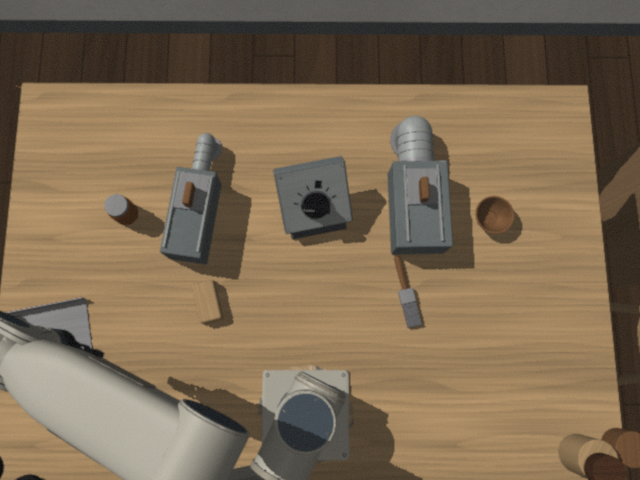

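View pics/wrist0.png

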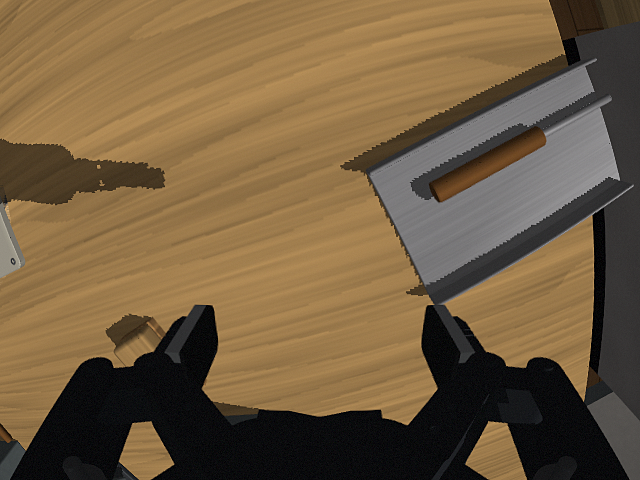

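```bash
cat > h.py <<'E'
import numpy as np, cv2
from scipy.spatial.transform import Rotation as R
from rig import r, vision
def q2R(q): return R.from_quat([q[1],q[2],q[3],q[0]]).as_matrix()
def cloud(name,depth):
    c=vision.camera_params(name); f=240/np.tan(np.radians(c['fovy']/2))
    v,u=np.mgrid[0:480,0:640]
    P=np.stack([(u-c['cx'])/f*depth,(v-c['cy'])/f*depth,depth],-1)
    return P@q2R(c['orientation']).T+c['xyz']
def proj(name,P):
    c=vision.camera_params(name); f=240/np.tan(np.radians(c['fovy']/2))
    Q=(np.asarray(P)-c['xyz'])@q2R(c['orientation'])
    return Q[...,0]/Q[...,2]*f+c['cx'],Q[...,1]/Q[...,2]*f+c['cy']
E
python3 - <<'E'
from h import *
for n,(x0,x1,y0,y1) in {"top":(160,520,110,340),"scene":(160,420,130,390)}.items():
    p=cv2.imread(f"pics/{n}0.png"); d=np.load(f"pics/{n}0.npy"); C=cloud(n,d)
    hsv=cv2.cvtColor(p,cv2.COLOR_BGR2HSV)
    m=((hsv[...,0]>5)&(hsv[...,0]<16)&(hsv[...,1]>150)&(hsv[...,2]>50)&(C[...,2]>0.125)&(C[...,2]<0.2)).astype(np.uint8)
    nn,l,s,c=cv2.connectedComponentsWithStats(m)
    for i in range(1,nn):
        if s[i,4]>20:
            P=C[l==i]; t=P[P[:,2]>P[:,2].max()-.012]
            rc=cv2.minAreaRect((t[:,:2]*1000).astype(np.float32)); print(n,s[i],c[i],P[:,2].min(),P[:,2].max(),rc, t.mean(0))
    # crop
    cv2.imwrite(f"pics/{n}_crop.png",cv2.resize(p[y0:y1,x0:x1],None,fx=2.2,fy=2.2,interpolation=cv2.INTER_CUBIC))
p=cv2.imread("pics/top0.png"); cv2.imwrite("pics/top_knob.png",cv2.resize(p[150:245,265:365],None,fx=6,fy=6,interpolation=cv2.INTER_CUBIC))
p=cv2.imread("pics/scene0.png"); cv2.imwrite("pics/scene_knob.png",cv2.resize(p[205:300,230:330],None,fx=6,fy=6,interpolation=cv2.INTER_CUBIC))
E
```

```text
scene [316  19  20  22 370] [325.68918919  29.03243243] 0.12530932582860577 0.178991401295302 ((-114.37257385253906, -714.859130859375), (78.34580993652344, 77.24247741699219), 88.86832427978516) [-0.1150386  -0.71176655  0.17052877]
scene [218 171  17  17 171] [226.12865497 178.52631579] 0.12503376225638463 0.16560820963832956 ((586.3782348632812, -307.0404052734375), (55.588016510009766, 19.81226348876953), 0.33371707797050476) [ 0.5854717  -0.30739528  0.15897684]
scene [340 309  21  18 219] [349.86757991 317.7716895 ] 0.12583660302123745 0.16699558245989676 ((571.5963745117188, 310.9542541503906), (19.106494903564453, 56.07051467895508), 83.19644165039062) [0.57074791 0.31109736 0.15911872]
```

View pics/top_knob.png

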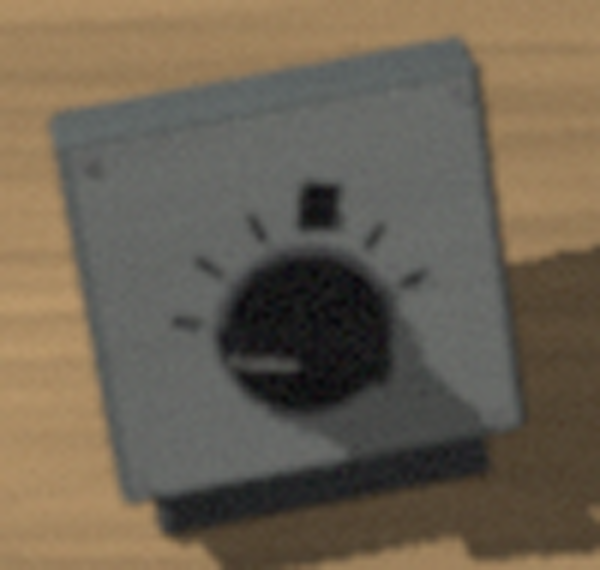

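View pics/scene_knob.png

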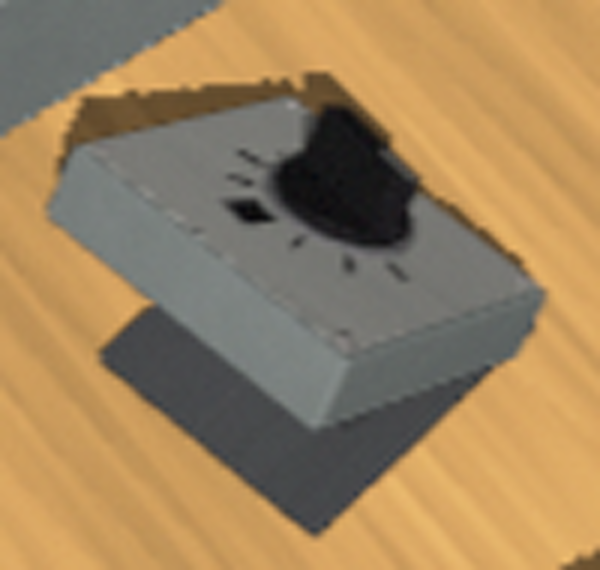

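View pics/top_crop.png

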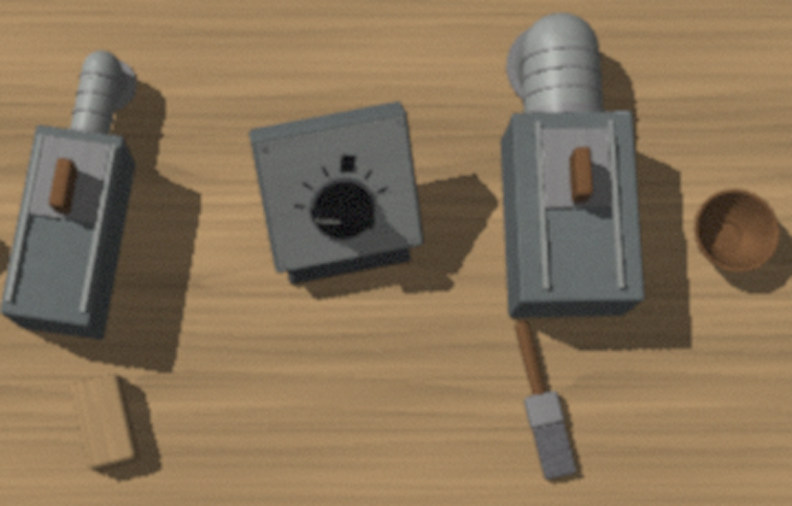

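Run:
```python
from h import *
p=cv2.imread("pics/top0.png"); d=np.load("pics/top0.npy"); C=cloud("top",d)
hsv=cv2.cvtColor(p,cv2.COLOR_BGR2HSV)
# grips by height
for nm,(x0,x1,y0,y1) in {"wide":(390,450,160,250),"narrow":(165,220,165,260)}.items():
    S=C[y0:y1,x0:x1].reshape(-1,3); h=hsv[y0:y1,x0:x1].reshape(-1,3)
    m=S[:,2]>0.145
    print(nm,m.sum(),S[m].mean(0),cv2.minAreaRect((S[m][:,:2]*1000).astype(np.float32)),S[:,2].max())
    m=(S[:,2]>0.103)&(S[:,2]<.125); print(' box top',np.median(S[m][:,2]),cv2.minAreaRect((S[m][:,:2]*1000).astype(np.float32)))
# top edges
def plane(C,mask):
    P=C[mask]; 
    for _ in range(4):
        c=P.mean(0); n=np.linalg.svd(P-c,full_matrices=False)[2][2]; n*=np.sign(n[2]); P=P[abs((P-c)@n)<.004]
    return c,n
u,v=np.meshgrid(range(640),range(480))
# panel region: polygon from crop
out={}
for n,poly,sc,off in [("top",[(80,150),(460,90),(505,420),(150,480)],6,(265,150)),("scene",[(90,150),(285,105),(530,290),(350,345)],6,(230,205))]:
    p=cv2.imread(f"pics/{n}0.png"); d=np.load(f"pics/{n}0.npy"); C=cloud(n,d)
    m=np.zeros((480,640),np.uint8); cv2.fillPoly(m,[np.array([(x/sc+off[0],y/sc+off[1]) for x,y in poly],np.int32)],1)
    g=cv2.cvtColor(p,cv2.COLOR_BGR2GRAY)
    c,nn=plane(C,(m>0)&(g>70))
    print(n,"plane",c,nn,"tilt",np.degrees(np.arccos(nn[2])), "heading of low side",np.degrees(np.arctan2(nn[1],nn[0])))
    out[n]=(c,nn)
    cp=vision.camera_params(n); f=240/np.tan(np.radians(cp['fovy']/2))
    def ray(px):
        D=q2R(cp['orientation'])@np.array([(px[0]-cp['cx'])/f,(px[1]-cp['cy'])/f,1]); t=((c-cp['xyz'])@nn)/(D@nn); return cp['xyz']+t*D
    pts={"top":[(187,322),(208,267),(257,228),(320,206),(375,235),(412,280)],"scene":[(250,157),(239,181),(249,211),(298,241),(348,264),(397,272)]}[n]
    W=np.array([ray(((x+.5)/sc-.5+off[0],(y+.5)/sc-.5+off[1])) for x,y in pts])
    if n=="scene": W=W[::-1]
    print(np.round(W,4))
    # circle fit in plane
    e1=-np.array([nn[0],nn[1],0]); e1-=e1@nn*nn; e1/=np.linalg.norm(e1); e2=np.cross(nn,e1)
    q=np.stack([(W-c)@e1,(W-c)@e2],1)
    A=np.c_[2*q,np.ones(len(q))]; s=np.linalg.lstsq(A,(q**2).sum(1),rcond=None)[0]
    print("centre",c+s[0]*e1+s[1]*e2,"r",np.sqrt(s[2]+s[0]**2+s[1]**2), "angles from upslope",np.degrees(np.arctan2(q[:,1]-s[1],q[:,0]-s[0])))
    b=[(80,150),(460,90),(505,420),(150,480)] if n=="top" else poly
    print([np.round(ray((x/sc+off[0],y/sc+off[1])),3) for x,y in b])
```

```text
wide 214 [ 0.52685188 -0.27224728  0.34388855] ((370.25408935546875, -173.6021728515625), (45.6309814453125, 569.2214965820312), 56.92561721801758) 1.6302670866918094
 box top 0.11263355299232014 ((555.8814697265625, -313.38104248046875), (245.02220153808594, 151.2369842529297), 0.9871643781661987)
narrow 222 [0.51863241 0.27174973 0.32393946] ((360.1339111328125, 171.6339111328125), (548.3229370117188, 50.18606185913086), 33.11503601074219) 1.6302670866918094
 box top 0.11401564658083152 ((529.591796875, 312.6816711425781), (112.15853881835938, 241.8931427001953), 81.7971420288086)
top plane [ 0.57242075 -0.02321584  0.12022177] [-0.96971099 -0.20605096  0.1311625 ] tilt 82.46322627112785 heading of low side -168.00381456941733
[[ 0.558   0.0271  0.0925]
 [ 0.5677  0.0171  0.1488]
 [ 0.5764 -0.0042  0.1793]
 [ 0.5834 -0.031   0.1889]
 [ 0.583  -0.0561  0.1469]
 [ 0.5791 -0.075   0.0883]]
centre [ 0.57288111 -0.02361308  0.1230013 ] r 0.057348651585596384 angles from upslope [ 120.24920465   57.55707605   17.8138261    -8.09007463  -54.57706433
 -124.15042732]
[array([0.576, 0.066, 0.286]), array([ 0.606, -0.087,  0.271]), array([ 0.563, -0.134, -0.123]), array([ 0.527,  0.047, -0.104])]
scene plane [ 0.58031604 -0.017598    0.12585063] [-0.68251101 -0.19890699  0.70328851] tilt 45.308559275764814 heading of low side -163.75207628359507
[[ 0.5517  0.0277  0.1109]
 [ 0.5749  0.0204  0.1313]
 [ 0.5894 -0.001   0.1394]
 [ 0.5994 -0.0292  0.1411]
 [ 0.5874 -0.0591  0.121 ]
 [ 0.5663 -0.0849  0.0932]]
centre [ 0.55637335 -0.02600179  0.10023849] r 0.05682364761693102 angles from upslope [ 74.16855977  41.99327097  15.02632961 -14.70911465 -54.18598741
 -99.43425065]
[array([ 0.652, -0.082,  0.177]), array([ 0.51 , -0.143,  0.022]), array([0.483, 0.047, 0.05 ]), array([0.619, 0.094, 0.195])]
```

```bash
cat >> h.py <<'E'
TICK={"top":([(187,322),(208,267),(257,228),(320,206),(375,235),(412,280)],6,(265,150)),"scene":([(397,272),(348,264),(298,241),(249,211),(239,181),(250,157)],6,(230,205))}
def px(n,x,y):
    _,sc,off=TICK[n]; return ((x+.5)/sc-.5+off[0],(y+.5)/sc-.5+off[1])
def raydir(n,p):
    cp=vision.camera_params(n); f=240/np.tan(np.radians(cp['fovy']/2))
    return cp['xyz'],q2R(cp['orientation'])@np.array([(p[0]-cp['cx'])/f,(p[1]-cp['cy'])/f,1])
def onplane(n,p,c,nn):
    o,D=raydir(n,p); return o+((c-o)@nn)/(D@nn)*D
E
python3 - <<'E'
from h import *
rng=np.random.default_rng(0)
for n,poly in [("top",[(90,150),(450,100),(495,410),(155,470)]),("scene",[(100,155),(285,110),(520,290),(350,340)])]:
    d=np.load(f"pics/{n}0.npy"); C=cloud(n,d)
    m=np.zeros((480,640),np.uint8); cv2.fillPoly(m,[np.array([px(n,*q) for q in poly],np.int32)],1)
    P=C[(m>0)&(d>0)]
    best=0
    for _ in range(3000):
        a=P[rng.choice(len(P),3,False)]; nn=np.cross(a[1]-a[0],a[2]-a[0]); l=np.linalg.norm(nn)
        if l<1e-5: continue
        nn/=l; k=(abs((P-a[0])@nn)<.003)
        if k.sum()>best: best=k.sum(); K=k
    Q=P[K]; c=Q.mean(0); nn=np.linalg.svd(Q-c,full_matrices=False)[2][2]; nn*=np.sign(nn[2])
    print(n,len(P),best,c,nn,"tilt",np.degrees(np.arccos(nn[2])),"head",np.degrees(np.arctan2(nn[1],nn[0])))
# two-view triangulation of ticks
W=[]
for a,b in zip(TICK["top"][0],TICK["scene"][0]):
    o1,d1=raydir("top",px("top",*a)); o2,d2=raydir("scene",px("scene",*b))
    t=np.linalg.lstsq(np.c_[d1,-d2],o2-o1,rcond=None)[0]
    A,B=o1+t[0]*d1,o2+t[1]*d2; W.append((A+B)/2); print(np.round(W[-1],4),"miss mm",1e3*np.linalg.norm(A-B))
W=np.array(W); c=W.mean(0); nn=np.linalg.svd(W-c)[2][2]; nn*=np.sign(nn[2]); print("tick plane",c,nn,np.degrees(np.arccos(nn[2])),np.degrees(np.arctan2(nn[1],nn[0])))
E
```

```text
top 3231 1648 [ 0.57538598 -0.0204737   0.12260514] [-0.59828392 -0.1176842   0.79259497] tilt 37.5713191112651 head -168.8718242703138
scene 1319 910 [ 0.57765939 -0.0145077   0.12347486] [-0.59408295 -0.12445803  0.79471734] tilt 37.371434196651585 head -168.16787824110384
[0.5524 0.0273 0.1114] miss mm 1.5652237848527375
[0.5737 0.0176 0.1268] miss mm 0.7521166049887251
[ 0.5888 -0.0038  0.1356] miss mm 1.6193661425638681
[ 0.5986 -0.0318  0.1374] miss mm 1.080509651650681
[ 0.589  -0.0566  0.1256] miss mm 0.668603428865912
[ 0.5723 -0.0737  0.112 ] miss mm 0.48828606557870047
tick plane [ 0.57912994 -0.02016066  0.12482314] [-0.60018443 -0.12337646  0.79028912] 37.787461236374405 -168.38385205998583
```

Run:
```python
from h import *
h=np.radians(-168.5); nn=np.r_[np.sin(.65)*np.cos(h),np.sin(.65)*np.sin(h),np.cos(.65)]
c=np.array([.5765,-.0175,.123])
c=(np.array([ 0.57538598,-0.0204737,0.12260514])+np.array([0.57765939,-0.0145077,0.12347486]))/2
e1=-np.r_[nn[:2],0]; e1-=e1@nn*nn; e1/=np.linalg.norm(e1); e2=np.cross(nn,e1)
for n in TICK:
    W=np.array([onplane(n,px(n,*q),c,nn) for q in TICK[n][0]]); q=np.stack([(W-c)@e1,(W-c)@e2],1)
    s=np.linalg.lstsq(np.c_[2*q,np.ones(6)],(q**2).sum(1),rcond=None)[0]
    print(n,"centre",c+s[0]*e1+s[1]*e2,"r",np.sqrt(s[2]+s[0]**2+s[1]**2),"ang",np.degrees(np.arctan2(q[:,1]-s[1],q[:,0]-s[0])))
cen=None
print("n",nn,"e1",e1,"e2",e2)
# nose line in top image at height 34 + skirt
for hh in (.04,):
  a,b=[onplane("top",px("top",*q),c+hh*nn,nn) for q in [(230,361),(297,367)]]; print(a,b, np.degrees(np.arctan2((a-b)@e2,(a-b)@e1)))
```

```text
top centre [ 0.55522006 -0.02547363  0.10596086] r 0.05167049423901138 ang [ 79.00901148  48.36215272  16.18127024 -16.32603646 -47.96296374
 -79.71658005]
scene centre [ 0.55308125 -0.02557753  0.10435182] r 0.05276313474932379 ang [ 77.15427655  46.99639335  16.11122893 -15.37730344 -44.95355298
 -78.06397481]
n [-0.59303711 -0.12065476  0.7960838 ] e1 [0.78010218 0.15871358 0.60518641] e2 [-0.19936793  0.9799247   0.        ]
[0.52751276 0.00738541 0.14054659] [ 0.52625621 -0.02196624  0.13516199] 72.66893156798021
```

Run:
```python
from h import *
from scipy.optimize import least_squares
for n,rg in {"top":{"wide":(390,450,160,250),"narrow":(165,220,165,260)},"scene":{"wide":(190,285,150,230),"narrow":(315,410,285,365)}}.items():
    d=np.load(f"pics/{n}0.npy"); C=cloud(n,d)
    for nm,(x0,x1,y0,y1) in rg.items():
        S=C[y0:y1,x0:x1].reshape(-1,3); m=(S[:,2]>.15)&(S[:,2]<.2); T=S[m]
        print(n,nm,m.sum(),T.mean(0),np.median(T[:,2]),cv2.minAreaRect((T[:,:2]*1000).astype(np.float32)))
        m=(S[:,2]>.106)&(S[:,2]<.13); print('  box',cv2.minAreaRect((S[m][:,:2]*1000).astype(np.float32)),np.percentile(S[m][:,2],[5,50,95]))
h=np.radians(-168.5); nn=np.r_[np.sin(.65)*np.cos(h),np.sin(.65)*np.sin(h),np.cos(.65)]
c=np.array([.5765,-.0175,.12304])
e1=-np.r_[nn[:2],0]; e1-=e1@nn*nn; e1/=np.linalg.norm(e1); e2=np.cross(nn,e1)
al=np.radians([75,45,15,-15,-45,-75])
for n in TICK:
    W=np.array([onplane(n,px(n,*q),c,nn) for q in TICK[n][0]]); q=np.stack([(W-c)@e1,(W-c)@e2],1)
    f=lambda s:np.concatenate([q[:,0]-s[0]-np.where(np.arange(6)==3,.058,s[2])*np.cos(al+s[3]),q[:,1]-s[1]-np.where(np.arange(6)==3,.058,s[2])*np.sin(al+s[3])])
    s=least_squares(f,[0,0,.055,0]).x; print(n,s,"centre",c+s[0]*e1+s[1]*e2,"rms mm",1e3*np.sqrt((f(s)**2).mean()))
```

```text
top wide 176 [ 0.58293782 -0.31200779  0.15881722] 0.1590168313294108 ((583.0955810546875, -312.32025146484375), (60.51670837402344, 20.510820388793945), 1.160805583000183)
  box ((554.8991088867188, -313.09271240234375), (243.4145965576172, 150.49903869628906), 0.8045808672904968) [0.10725104 0.1129179  0.12104844]
top narrow 184 [0.56657425 0.30655854 0.1589166 ] 0.15885295230433738 ((567.753662109375, 306.55548095703125), (21.108083724975586, 62.72751235961914), 81.71829223632812)
  box ((529.2398071289062, 312.9312744140625), (112.02876281738281, 241.306640625), 82.04816436767578) [0.1076967  0.11437754 0.12237246]
scene wide 125 [ 0.59352122 -0.28518746  0.15742339] 0.1571439002442716 ((603.7034912109375, -207.27455139160156), (241.49273681640625, 60.58103942871094), 79.95629119873047)
  box ((586.380126953125, -266.9473876953125), (349.4245300292969, 283.614990234375), 62.6939582824707) [0.10697665 0.11244711 0.12167867]
scene narrow 164 [0.57136188 0.31038908 0.15783792] 0.15777860198913618 ((570.6026611328125, 309.04534912109375), (22.48724937438965, 60.343746185302734), 84.21595001220703)
  box ((532.5740966796875, 316.3128662109375), (113.0860824584961, 241.2267608642578), 81.6348648071289) [0.1073398  0.11355313 0.12151843]
top [-0.03210581 -0.00312868  0.05324581 -0.00662901] centre [ 0.55207795 -0.02566149  0.10361   ] rms mm 0.213235943380525
scene [-0.03309798 -0.00269776  0.05331546 -0.00124588] centre [ 0.55121804 -0.0253967   0.10300955] rms mm 0.723523752320994
```

Call:
{"fn": "move_arm", "kwargs": {"plan": [0, -0.9, 0.7, 0, -0.8, 0, -0.9, 0.7, 0, -0.8, 0, -0.9, 0.7, 0, -0.8, 0, -0.9, 0.7, 0, -0.77, 0, -1, 0.5, 0, 0], "grip_force": 60}}

```text
time: 0.78
ee_pos: [0.3017, 0.2685, 0.4025]
orientation: [0.0, 0.694, 0.72, -0.001]
force: [0.7, 0.3, -0.5]
finger_gap: 1.004
```

Call:
{"fn": "move_arm", "kwargs": {"plan": [0, -1, 0.5, 0, 0, 0, -1, 0.5, 0, 0, 0, -1, 0.5, 0, 0, 0, -1, 0.5, 0, 0, 0, -1, 0.5, 0, 0]}}

```text
time: 1.4
ee_pos: [0.4382, 0.0144, 0.4033]
orientation: [0.001, 0.694, 0.72, -0.001]
force: [0.4, -0.3, -0.5]
finger_gap: 1.005
```

Call:
{"fn": "move_arm", "kwargs": {"plan": [0, -1, 0.4, 0, 0, 0, -1, 0.4, 0, 0, 0, -1, 0.4, 0, 0, 0, -1, 0.4, 0, 0, 0, -1, 0.4, 0, 0]}}

```text
time: 2.02
ee_pos: [0.5497, -0.2414, 0.4029]
orientation: [0.0, 0.694, 0.72, -0.0]
force: [0.6, -0.5, -0.4]
finger_gap: 0.998
```

Call:
{"fn": "move_arm", "kwargs": {"plan": [0, -0.7, 0.35, 0, 0, 0, -0.7, 0.25, 0, 0, 0, 0, 0, 0, 0]}}

```text
time: 2.4
ee_pos: [0.5837, -0.3166, 0.3998]
orientation: [-0.001, 0.696, 0.718, -0.001]
force: [-0.1, 0.1, -0.3]
finger_gap: 1.0
```

Run:
```python
from h import *
s=r.state(); print(s['time'],s['ee_pos'],s['orientation'],s['joint_pos'])
p,d=vision.camera("wrist"); cv2.imwrite("pics/wrist1.png",p[:,:,::-1]); np.save("pics/wrist1.npy",d)
c=vision.camera_params("wrist"); f=240/np.tan(np.radians(c['fovy']/2)); T=np.array(c['T_tool_cam'])
v,u=np.mgrid[0:480,0:640]; x=u-c['cx'];y=v-c['cy']; rr=np.hypot(x,y); th=rr/f; k=np.tan(th)/np.maximum(rr,1e-9)
P=np.stack([x*k*d,y*k*d,d],-1)@T[:3,:3].T+T[:3,3]
W=P@q2R(s['orientation']).T+s['ee_pos']
m=(W[...,2]>.15)&(W[...,2]<.17)&(abs(W[...,1]+.31)<.04)&(abs(W[...,0]-.585)<.05)
t=W[m]; print(m.sum(),t.mean(0),cv2.minAreaRect((t[:,:2]*1000).astype(np.float32)))
```

```text
2.4 [ 0.58374057 -0.31660691  0.39982516] [-1.22793722e-03  6.95613017e-01  7.18415325e-01 -6.66111119e-04] [-6.23018972e-01  4.62706723e-01  3.19359251e-01  1.43007266e+00
 -9.60094094e-04 -6.55266474e-01]
3052 [ 0.58243298 -0.31191639  0.1604257 ] ((584.9356079101562, -311.6537780761719), (59.59813690185547, 20.241193771362305), 0.7418906688690186)
```

View pics/wrist1.png

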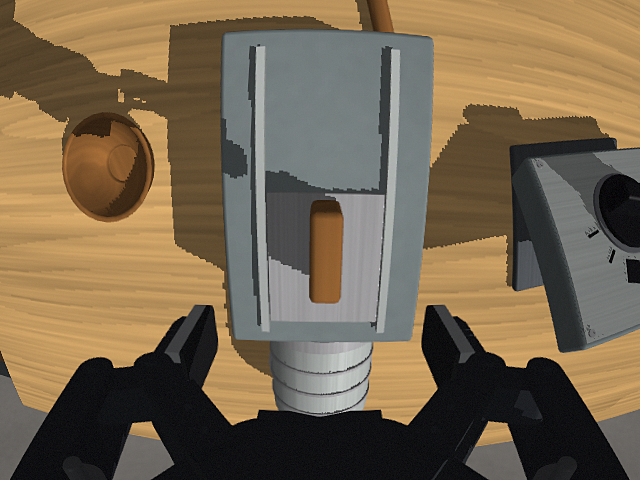

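Call:
{"fn": "move_arm", "kwargs": {"plan": [0, 0.1, 0.02, 0.7, 0, 0, 0, 0, 0.7, 0, 0, 0, 0, 0.55, 0, 0, 0, 0, 0, 0]}}

```text
time: 2.95
ee_pos: [0.5829, -0.3059, 0.3016]
orientation: [-0.001, 0.694, 0.72, -0.0]
force: [-0.0, -0.4, 0.6]
finger_gap: 1.001
```

Call:
{"fn": "move_arm", "kwargs": {"plan": [150, -0.1, 0, 0.03, 0, 220, 0, 0, 0, 0, 220, 0, 0, 0, 0, 220, 0, 0, 0, 0, 220, 0, 0, 0, 0], "grip_force": 40}}

```text
time: 3.58
ee_pos: [0.5834, -0.312, 0.3048]
orientation: [0.003, 0.695, 0.719, -0.001]
force: [0.7, 1.8, -4.2]
finger_gap: 0.223
```

Call:
{"fn": "move_arm", "kwargs": {"plan": [220, 0, -0.4, 0, 0, 220, 0, -0.4, 0, 0, 220, 0, -0.4, 0, 0, 220, 0, -0.3, 0, 0, 220, 0, 0, 0, 0]}}

```text
time: 4.2
ee_pos: [0.5072, -0.3137, 0.3047]
orientation: [0.003, 0.695, 0.719, 0.001]
force: [-2.1, -0.5, -2.5]
finger_gap: 0.227
```

Call:
{"fn": "move_arm", "kwargs": {"plan": [220, 0, -0.25, 0, 0, 220, 0, -0.1, 0, 0, 220, 0, -0.1, 0, 0, 220, 0, 0, 0, 0]}}

```text
time: 4.7
ee_pos: [0.4948, -0.3143, 0.3052]
orientation: [0.013, 0.692, 0.721, 0.013]
force: [-2.7, -0.3, 0.2]
finger_gap: 0.226
```

Call:
{"fn": "move_arm", "kwargs": {"plan": [220, 0, -0.15, 0, 0, 220, 0, -0.1, 0, 0, 220, 0, 0, 0, 0]}}

```text
time: 5.08
ee_pos: [0.49, -0.3146, 0.3053]
orientation: [0.021, 0.69, 0.723, 0.022]
force: [-3.1, -0.7, -0.1]
finger_gap: 0.225
```

Run:
```python
from h import *
p,d=vision.camera("scene"); q=p[120:260,150:350,::-1]; cv2.imwrite("pics/s2.png",cv2.resize(q,None,fx=4,fy=4)); print(r.state()['force'],r.state()['ee_pos'])
```

```text
[ 2.80719798  1.43316879 -1.08002135] [ 0.48978606 -0.31462694  0.30523056]
```

View pics/s2.png

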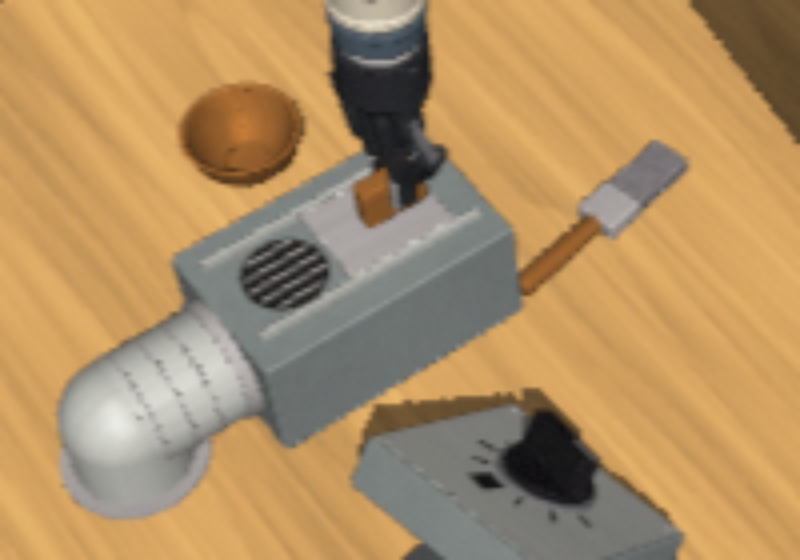

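Call:
{"fn": "move_arm", "kwargs": {"plan": [0, 0, 0.05, 0, 0, 0, 0, 0, 0, 0, 0, 0, 0, 0, 0, 0, 0, 0, -0.5, 0, 0, 0, 0, -0.8, 0]}}

```text
time: 5.75
ee_pos: [0.4875, -0.3148, 0.3695]
orientation: [0.018, 0.69, 0.724, 0.021]
force: [0.2, -0.6, 0.4]
finger_gap: 1.001
```

Call:
{"fn": "move_arm", "kwargs": {"plan": [0, 0, 0, -0.8, 0, 255, 0, 0, 0, 0, 255, 0, 0, 0, 0, 255, 0, 0, 0, 0]}}

```text
time: 6.25
ee_pos: [0.4846, -0.3152, 0.4126]
orientation: [0.02, 0.69, 0.724, 0.021]
force: [0.2, 0.0, -0.1]
finger_gap: 0.373
```

Run:
```python
from h import *
s=r.state(); print(s['time'],s['ee_pos'],s['orientation'],s['force'],s['finger_gap'])
p,d=vision.camera("top"); cv2.imwrite("pics/t3.png",p[:,:,::-1])
p,d=vision.camera("wrist"); cv2.imwrite("pics/w3.png",p[:,:,::-1])
```

```text
6.25 [ 0.48464151 -0.31516438  0.41259163] [0.02001198 0.68965945 0.72355579 0.02088976] [ 0.22754803  0.04386086 -0.11698318] 0.3726183820732563
```

View pics/w3.png

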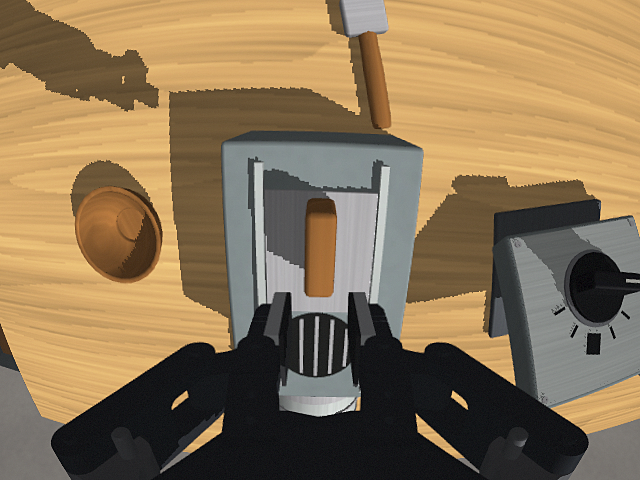

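Run:
```python
from h import *
h=np.radians(-168.5); nn=np.r_[np.sin(.65)*np.cos(h),np.sin(.65)*np.sin(h),np.cos(.65)]
e1=-np.r_[nn[:2],0]; e1-=e1@nn*nn; e1/=np.linalg.norm(e1); e2=np.cross(nn,e1)
B=np.array([.5517,-.0255,.1033])
for n in ("top","scene"):
    d=np.load(f"pics/{n}0.npy"); C=cloud(n,d).reshape(-1,3)-B
    L=np.stack([C@e1,C@e2,C@nn],1); m=(np.hypot(L[:,0],L[:,1])<.055)&(L[:,2]>-.02)&(L[:,2]<.08)
    L=L[m]; print(n,np.histogram(L[:,2],np.arange(-.006,.062,.004)))
    t=L[L[:,2]>.03]; print(cv2.minAreaRect((t[:,:2]*1000).astype(np.float32)),t.mean(0))
s=r.state(); Rt=q2R(s['orientation']); off=Rt@[0,0,.173]; print("tip now",s['ee_pos']+off,"off",off,"\nRt",np.round(Rt,3))
H=.042
for ph in (75,60,45,30,15,0,-10,-15):
    a=np.radians(ph); dd=np.cos(a)*e1+np.sin(a)*e2; tr=-np.sin(a)*e1+np.cos(a)*e2
    K=B+H*nn+.027*dd+.009*tr
    F=K-Rt@[-.0145,0.011,0]; F[2]=K[2]-.013
    print(ph,"edge",np.round(K,4),"tip",np.round(F,4),"TCP",np.round(F-off,4))
```

```text
top (array([ 93, 269, 216, 152, 145,  48,  28,  13,  13,  12,  25,  49,  69,
        53,   5,   0]), array([-0.006, -0.002,  0.002,  0.006,  0.01 ,  0.014,  0.018,  0.022,
        0.026,  0.03 ,  0.034,  0.038,  0.042,  0.046,  0.05 ,  0.054,
        0.058]))
((1.8279199600219727, 2.966175079345703), (73.67138671875, 21.20217514038086), 79.1509017944336) [0.00341766 0.00242373 0.04270778]
scene (array([ 40, 131,  67,  75,  48,  28,  28,  18,  24,  26,  20,  38,  40,
         2,   0,   0]), array([-0.006, -0.002,  0.002,  0.006,  0.01 ,  0.014,  0.018,  0.022,
        0.026,  0.03 ,  0.034,  0.038,  0.042,  0.046,  0.05 ,  0.054,
        0.058]))
((3.689398765563965, 4.201881408691406), (74.05596160888672, 25.006532669067383), 76.01936340332031) [0.00773499 0.0058384  0.03916719]
tip now [ 0.49461394 -0.31466234  0.23970007] off [ 0.00993035  0.00051593 -0.17271399] 
Rt [[-0.048  0.997  0.057]
 [ 0.999  0.048  0.003]
 [ 0.     0.057 -0.998]]
75 edge [ 0.5198 -0.003   0.1357] tip [0.5081 0.011  0.1227] TCP [0.4982 0.0104 0.2954]
60 edge [ 0.5257 -0.0023  0.1402] tip [0.514  0.0116 0.1272] TCP [0.5041 0.0111 0.2999]
45 edge [ 0.5316 -0.0036  0.1444] tip [0.52   0.0104 0.1314] TCP [0.5101 0.0098 0.3042]
30 edge [ 0.5373 -0.0067  0.1482] tip [0.5256 0.0073 0.1352] TCP [0.5157 0.0067 0.3079]
15 edge [ 0.5422 -0.0114  0.1511] tip [0.5305 0.0025 0.1381] TCP [0.5206 0.002  0.3108]
0 edge [ 0.5461 -0.0175  0.1531] tip [ 0.5344 -0.0035  0.1401] TCP [ 0.5245 -0.004   0.3128]
-10 edge [ 0.5479 -0.022   0.1538] tip [ 0.5363 -0.0081  0.1408] TCP [ 0.5263 -0.0086  0.3135]
-15 edge [ 0.5486 -0.0244  0.1539] tip [ 0.5369 -0.0104  0.1409] TCP [ 0.527  -0.0109  0.3136]
```

Call:
{"fn": "move_arm", "kwargs": {"plan": [255, 1, 0, 0, 0, 255, 1, 0, 0, 0, 255, 1, 0, 0, 0, 255, 1, 0, 0, 0, 255, 1, 0, 0, 0]}}

```text
time: 6.98
ee_pos: [0.4727, -0.062, 0.4083]
orientation: [0.017, 0.692, 0.722, 0.02]
force: [0.7, 0.2, -0.6]
finger_gap: 0.005
```

Call:
{"fn": "move_arm", "kwargs": {"plan": [255, 0.9, 0, 0, 0, 255, 0.7, 0, 0, 0, 255, 0, 0, 0, 0]}}

```text
time: 7.35
ee_pos: [0.468, 0.0234, 0.4073]
orientation: [0.016, 0.69, 0.723, 0.02]
force: [0.2, -0.1, -0.1]
finger_gap: 0.003
```

Call:
{"fn": "move_arm", "kwargs": {"plan": [255, -0.25, 0.1, 0.7, 0, 255, 0, 0, 0.8, 0, 255, 0, 0, 0.7, 0, 255, 0, 0, 0, 0]}}

```text
time: 7.85
ee_pos: [0.4795, 0.01, 0.2941]
orientation: [0.016, 0.69, 0.723, 0.019]
force: [0.0, 0.2, 0.8]
finger_gap: -0.002
```

Run:
```python
from h import *
s=r.state(); Rt=q2R(s['orientation']); print(s['ee_pos'],s['ee_pos']+Rt@[0,0,.173],s['force'])
p,d=vision.camera("wrist"); cv2.imwrite("pics/w4.png",p[:,:,::-1])
p,d=vision.camera("scene"); cv2.imwrite("pics/s4.png",cv2.resize(p[180:310,210:350,::-1],None,fx=5,fy=4.6))
```

```text
[0.47954887 0.00996799 0.29410663] [0.48809741 0.0110073  0.12132109] [0.04624124 0.19976023 0.79424497]
```

View pics/w4.png

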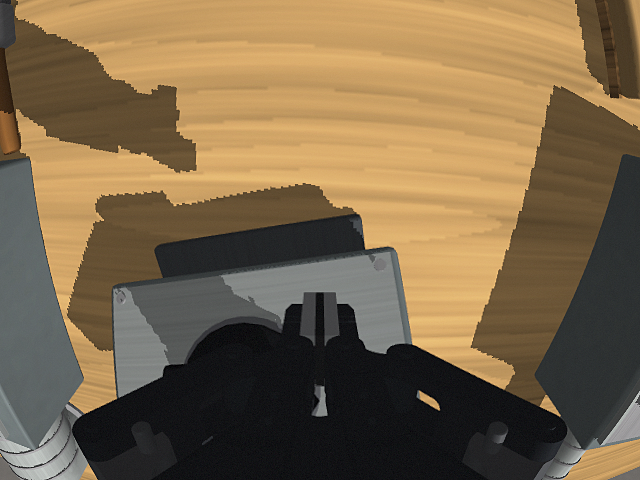

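View pics/s4.png

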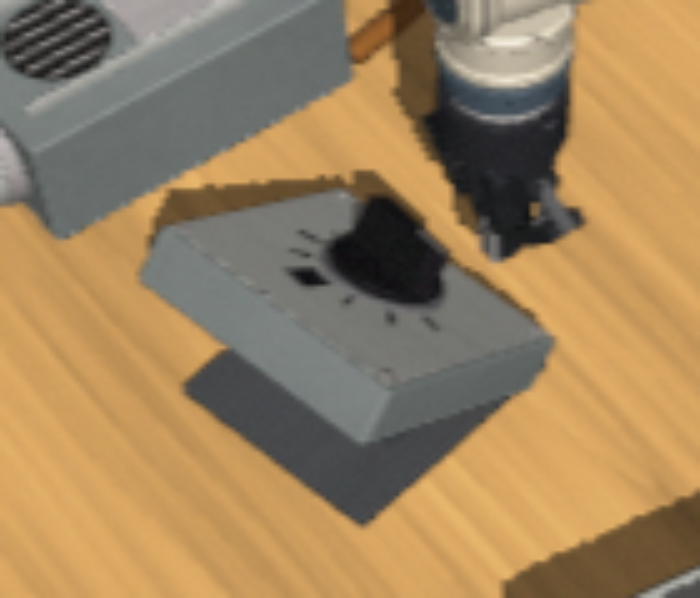

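Call:
{"fn": "move_arm", "kwargs": {"plan": [255, 0, 0.3, -0.02, 0, 255, 0, 0.2, -0.05, 0, 255, 0, 0.12, -0.06, 0, 255, -0.02, 0.12, -0.06, 0], "grip_force": 60}}

```text
time: 8.45
ee_pos: [0.5197, 0.0106, 0.313]
orientation: [0.019, 0.69, 0.723, 0.022]
force: [-2.8, 1.0, -1.3]
finger_gap: -0.002
```

Run:
```python
from h import *
s=r.state(); print(s['ee_pos'],s['force'])
p,d=vision.camera("scene"); cv2.imwrite("pics/s5.png",cv2.resize(p[180:310,210:350,::-1],None,fx=5,fy=4.6))
```

```text
[0.51971596 0.01055598 0.31299433] [-2.75524448  1.02592363 -1.28175724]
```

View pics/s5.png

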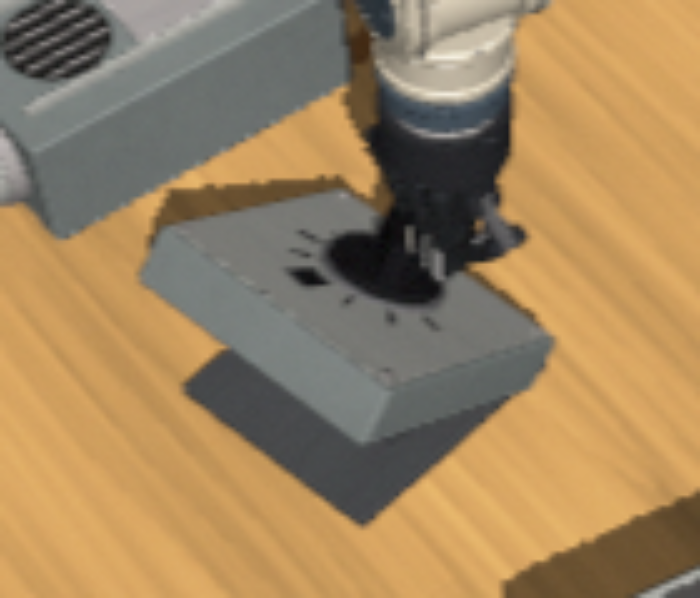

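Call:
{"fn": "move_arm", "kwargs": {"plan": [255, -0.12, 0.08, 0.05, 0, 255, -0.12, 0.06, 0.02, 0, 255, -0.1, 0.03, 0, 0]}}

```text
time: 8.88
ee_pos: [0.5304, -0.005, 0.3127]
orientation: [0.019, 0.689, 0.724, 0.025]
force: [-1.6, 4.3, 3.5]
finger_gap: -0.002
```

Run:
```python
from h import *
s=r.state(); print(s['ee_pos'],s['force'])
p,d=vision.camera("scene"); cv2.imwrite("pics/s6.png",cv2.resize(p[180:310,210:350,::-1],None,fx=5,fy=4.6))
p,d=vision.camera("top"); cv2.imwrite("pics/t6.png",cv2.resize(p[150:245,265:365,::-1],None,fx=6,fy=6))
```

```text
[ 0.5304408  -0.00498504  0.31266945] [-1.55389598  4.26618038  3.475522  ]
```

View pics/s6.png

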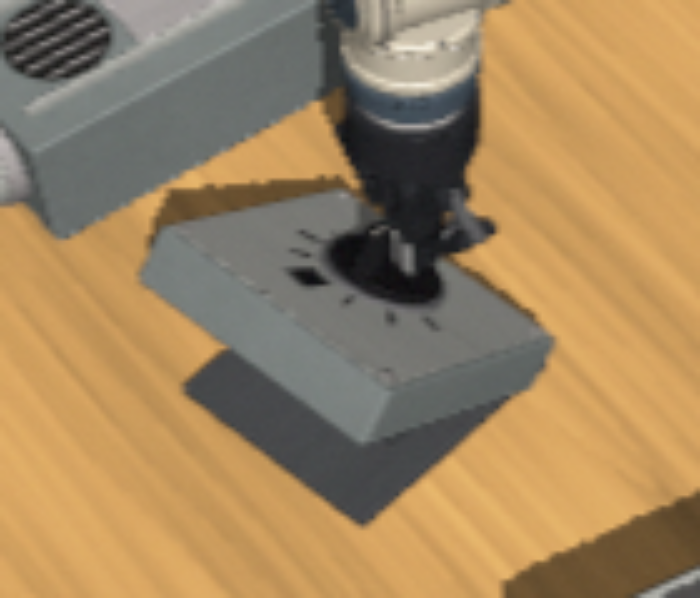

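View pics/t6.png

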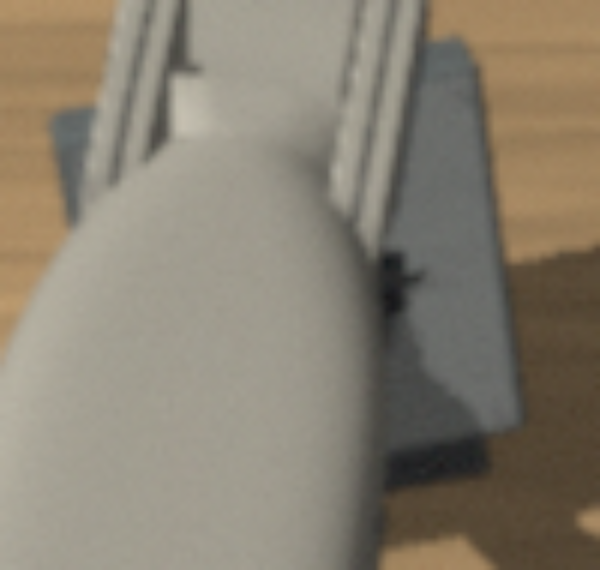

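Call:
{"fn": "move_arm", "kwargs": {"plan": [255, -0.08, 0.03, -0.02, 0, 255, -0.08, 0.02, -0.02, 0]}}

```text
time: 9.22
ee_pos: [0.5333, -0.0139, 0.3142]
orientation: [0.02, 0.69, 0.724, 0.024]
force: [0.2, 3.7, -1.1]
finger_gap: -0.001
```

Run:
```python
from h import *
s=r.state(); print(s['ee_pos'],s['force'])
p,d=vision.camera("scene"); cv2.imwrite("pics/s7.png",cv2.resize(p[200:270,250:320,::-1],None,fx=8,fy=8,interpolation=cv2.INTER_CUBIC))
```

```text
[ 0.53327452 -0.01393032  0.31415792] [ 0.16681206  3.7320985  -1.10813759]
```

View pics/s7.png

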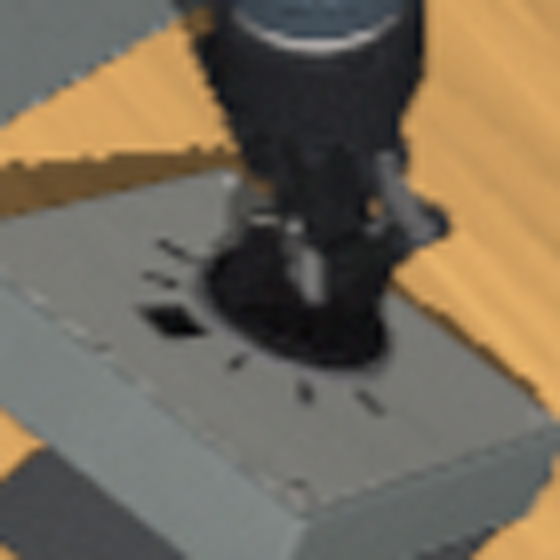

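Call:
{"fn": "move_arm", "kwargs": {"plan": [255, 0.25, -0.1, 0, 0, 255, 0.1, 0, -0.6, 0, 255, 0, -0.7, -0.8, 0, 255, 0, -0.9, -0.3, 0, 255, 0, -0.9, 0, 0]}}

```text
time: 9.9
ee_pos: [0.395, -0.0011, 0.3923]
orientation: [0.019, 0.689, 0.724, 0.023]
force: [-1.3, 0.0, -0.0]
finger_gap: 0.0
```

Run:
```python
from h import *
s=r.state(); print(s['ee_pos'],s['force'])
p,d=vision.camera("scene"); cv2.imwrite("pics/s8.png",cv2.resize(p[200:280,245:325,::-1],None,fx=7,fy=7,interpolation=cv2.INTER_CUBIC))
```

```text
[ 0.39496826 -0.0011155   0.3923393 ] [-1.25539659  0.03065952 -0.00167785]
```

View pics/s8.png

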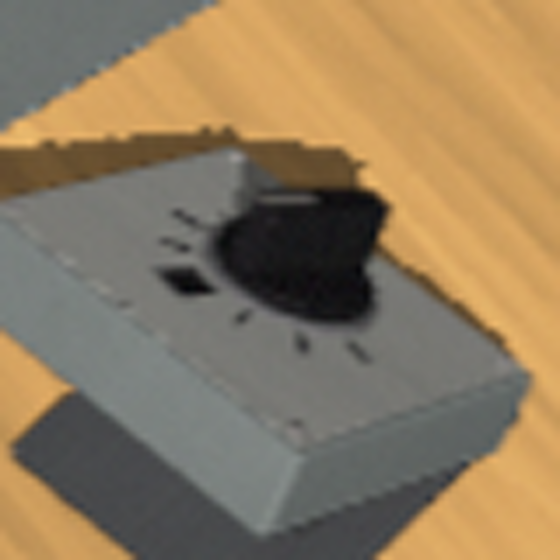

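Run:
```python
from h import *
h=np.radians(-168.5); nn=np.r_[np.sin(.65)*np.cos(h),np.sin(.65)*np.sin(h),np.cos(.65)]
e1=-np.r_[nn[:2],0]; e1-=e1@nn*nn; e1/=np.linalg.norm(e1); e2=np.cross(nn,e1)
B=np.array([.5517,-.0255,.1033])
q=[]
for x,y in [(262,198),(318,200)]:
    w=onplane("scene",((x+.5)/7-.5+245,(y+.5)/7-.5+200),B+.043*nn,nn)-B; q.append([w@e1,w@e2])
q=np.array(q); print(q,np.degrees(np.arctan2(*(q[0]-q[1])[::-1])))
p,d=vision.camera("wrist"); cv2.imwrite("pics/w8.png",p[:,:,::-1])
p,d=vision.camera("top"); cv2.imwrite("pics/t8.png",cv2.resize(p[150:245,265:365,::-1],None,fx=6,fy=6))
```

```text
[[ 0.03469167 -0.00934966]
 [ 0.00590099  0.00026101]] -18.459628199101363
```

View pics/w8.png

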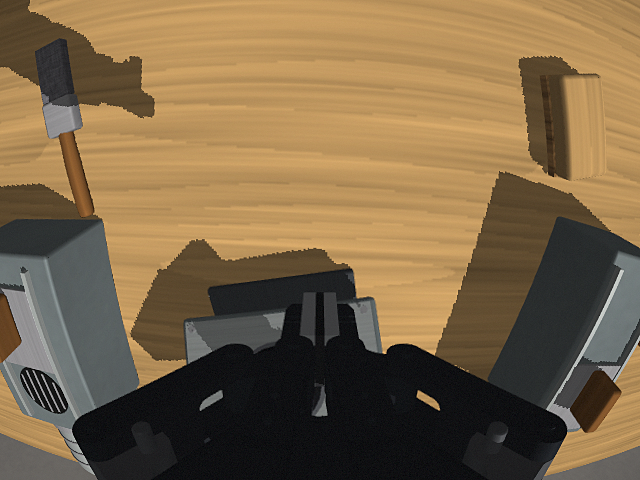

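View pics/t8.png

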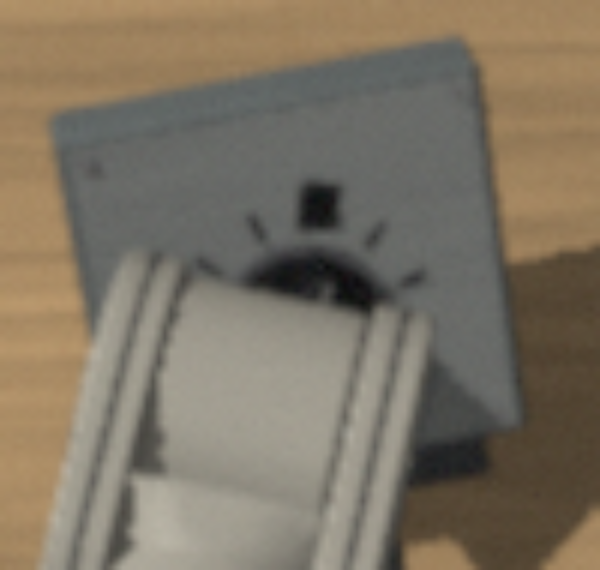

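Run:
```python
from h import *
p,d=vision.camera("scene"); cv2.imwrite("pics/s9.png",p[:,:,::-1])
s=r.state(); print(s['time'],s['force'])
```

```text
10.1 [ 0.68178815  0.42407314 -0.38503797]
```

View pics/s9.png

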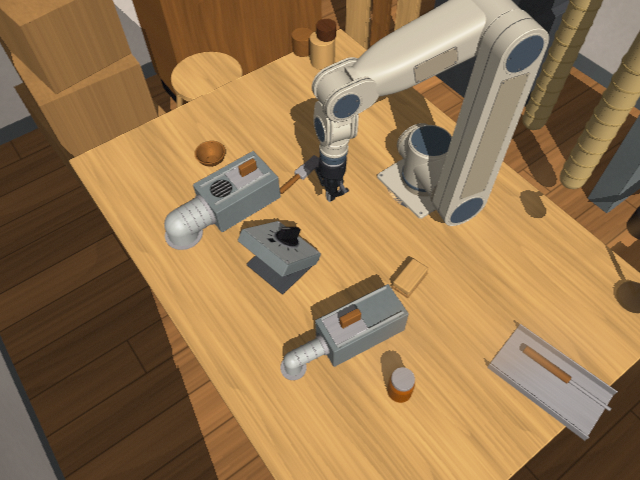

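The scene view shows the wide shutter open, with the port visible at (221,188). The narrow shutter is unchanged at (349,317), the knob's nose is on the block mark, the bystanders are in place and the arm is clear.

```bash
python3 -c "
from rig import r
print(r.finish_job())"
```

```text
the job is handed in; nothing more can be done
None
```

I opened the shutter on the box with the thicker duct, turned the selector to the broad block mark, and handed the job in at about 10 s.

- **Shutter:** I pinched its grip and pulled about 93 mm at the tool, until the tool began to tilt against the stop. The last pictures show the port fully uncovered. The tool kept a tilt of about 3° after this, which did no harm.
- **Selector:** The moves can't tilt the tool to the knob's axis, so I pushed the nose round with closed fingers, from the first click to the fourth, and backed off. The knob's line then measured about -18° from upslope. The broad mark is at about -15°, and the neighbouring clicks are at +15° and -45°, so it is in the fourth click.
- **Rest of the bench:** In the last scene picture the thinner-duct shutter is still shut, the bowl, jar, sanding block and brush look unmoved, and the robot touches nothing.

The scene and top cameras differed by about 5 mm on where the shutter's grip was. I used the wrist camera's reading, which agreed with the top camera. No check failed, but the job gave no verdict, so the joint values are only inferred from the pictures and the arm's readings.

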